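# Re-stand three threads so that their tops are level

## Task

The three threads are standing on the wrong wooden risers. Rearrange them so that their tops come level for the guide bar at the back: the big cone upright on the middle of the low riser, the medium spool on the middle of the medium-height riser and the small spool on the middle of the tall riser; the free grey mat may be used to park one on the way. Let none of them fall over, and leave the beeswax disc, the thimble and the round tin where they are.

Things in the scene. Friction and masses are not known exactly. Their poses are not given: they have to be found in the camera images.
- cone_centre (a point): The big thread cone, the tallest and widest of the three threads (off-white, slightly tapered, 58 mm greatest diameter, foot 52 mm, 100 mm tall, about 90 g), loose, at first on the tall riser. Grasp round the body. Upright axis z. Origin of this point: the centre of the thread, half-way up.
- medium_spool_centre (a point): The medium thread spool (beige, a flange at each end, 42 mm diameter over the flanges, 37 mm between them, 68 mm tall, about 40 g), loose, at first on the low riser. Upright axis z. Origin of this point: the centre of the thread, half-way up.
- small_spool_centre (a point): The small thread spool (crimson, a white flange at each end, 33 mm diameter over the flanges, 26 mm between them, 46 mm tall, about 20 g), loose, at first on the medium-height riser. Upright axis z. Origin of this point: the centre of the thread, half-way up.
- riser_low_top (a point): The low riser: a fixed flat beech disc, 84 mm diameter, 15 mm high. The point is the centre of its flat top; z up.
- riser_mid_top (a point): The medium-height riser: a fixed turned beech cylinder, 72 mm diameter at its flat top (80 mm at the foot), 47 mm high. The point is the centre of its top; z up.
- riser_tall_top (a point): The tall riser: a fixed turned beech cylinder, 64 mm diameter at its flat top (72 mm at the foot), 69 mm high, the narrowest. The point is the centre of its top; z up.
- mat_top (a point): A free round grey felt mat, hard, 84 mm diameter, 5 mm thick, fixed to the ironing top; nothing stands on it. The point is the centre of its top; z up.
- beeswax: A bystander: amber beeswax disc, 34 mm diameter, 12 mm high, loose. Origin at the centre of its underside.
- thimble: A bystander: steel thimble, 18 mm diameter, 22 mm high, loose. Origin at the centre of its underside.
- round_tin: A bystander: flat round tin with a dark lid, 48 mm diameter, 20 mm high, loose. Origin at the centre of its underside.
Not all that is in view belongs to the job. Leave any green or pink look-alike of the part that bears cone_centre alone.

How it is judged:
At the end, for the whole second after the job is handed in: Each thread stands upright (within 0.1 rad), at rest, on the top of its own riser, its axis within 15 mm of the riser's centre: big cone on the low riser, medium spool on the medium-height one, small spool on the tall one (horizontal distance between cone_centre and riser_low_top below 0.015 m and z of cone_centre in the frame of riser_low_top between 0.044 and 0.056 m and angle between each of cone_centre, medium_spool_centre, small_spool_centre's own z axis and vertical below 0.1 rad and linear speed of each of cone, medium_spool, small_spool below 0.02 m/s and horizontal distance between medium_spool_centre and riser_mid_top below 0.015 m and z of medium_spool_centre in the frame of riser_mid_top between 0.028 and 0.04 m and horizontal distance between small_spool_centre and riser_tall_top below 0.015 m and z of small_spool_centre in the frame of riser_tall_top between 0.017 and 0.029 m); the robot touches nothing.
It fails at once if a thread falls over (angle between any of cone_centre, medium_spool_centre, small_spool_centre's own z axis and vertical above 0.7 rad).
It fails at once if the beeswax disc is moved more than 20 mm (distance of beeswax from where it was at the start of the episode above 0.02 m).
It fails at once if the thimble is moved more than 20 mm (distance of thimble from where it was at the start of the episode above 0.02 m).
It fails at once if the round tin is moved more than 20 mm (distance of round_tin from where it was at the start of the episode above 0.02 m).
It also fails if it takes over 96 s, if anything falls off the work surface, if the arm or the gripper's body presses on something with over 40 N, if the wrist force passes 120 N, or if a joint passes its speed limit or range.

## Robot

A 6-joint arm with a two-finger parallel gripper is mounted at the origin on a cart in front of the work surface, level with it; the furniture and walls round the work are solid. World frame = base frame: x ahead of the robot, y to its left, z up, the work surface at z = 0. Lengths are in m, angles in rad, forces in N, time in s.
With the tool pointing down it reaches from about 0.375 to 0.75 m from the base axis. Payload 9 kg.
Tool frame: the origin (TCP) lies on the mounting face of the last link; the fingertips stand 173 mm ahead of it and the grasp point (between the pads) lies 155 mm ahead of it; z points along the fingers, y is the line along which they close (so a half turn about z gives the same grasp; the last joint's range is limited). The gripper opens to 85 mm and grips with 20 to 120 N. Pads are 22 mm wide; open, the fingers measure 114 mm over their backs; the gripper's body (76 mm by 85 mm) begins 54 mm behind the grasp point. The pads swing forward as they close: fully open they stand 13 mm farther back than shut.
Start: joints at [0.969, 0.104, 0.097, 1.564, 0, 1.353], TCP at [0.225, 0.556, 0.405] pointing down, gripper open.
Joint ranges: [-2.99, 2.99], [-0.84, 1.86], [-1.1, 1.16], [-1.84, 2.11], [-1.51, 1.56], [-3.14, 3.14]. Speed limits (rad/s): [2.22, 2.22, 2.57, 3.14, 3.14, 3.14].

## Interface

Orientations are given as a rotation vector (axis times angle).
In Python, from cell import r gives the robot as it stands. The module is installed in compiled form; this text tells all that it offers.
- The arm moves only by the shell command python3 -m inch 'ROWS' [OPENING]. ROWS is JSON, a list of rows, each an object of numbers: "tx", "ty", "tz": the shift along the tool's x, y, z in mm; "spin": the turn about the tool's z in degrees. A call has 1 to 5 rows; each row shifts and turns the commanded pose from where the row before left it, along the tool's axes as they then stand; what a row does not reach is not made up. A row lasts 1/8 s, in which the tool goes at most 62.5 mm and 10.7 degrees, less where a joint would pass 70% of its speed; a pose out of reach is approached as far as the arm can. A call with a gripper value outside its range is refused whole. OPENING is the closure, from 0 (fully open) to 1 (shut), set as the call begins (- or left out, the last holds). The fingers move at their own pace and stop on an object; the grip force is fixed at half the most. Time passes only in rows, so rows that do not move let the fingers close. It gives the time, the measured TCP pose, the force, the opening and the grip force at its end, in the units of the state.
- r.state(): the state, without advancing time (a new reading comes with each control period).
- r.snapshot(name): name is "scene" or "top"; returns a dict with "color" (480x640x3 uint8, red, green, blue), "depth" (480x640 float32, m along the optical axis (not along the pixel's ray), 0 where there is no reading), "fx", "fy", "cx", "cy" (pixels), "D" ([k1, k2, p1, p2, k3] as OpenCV has them; the pictures are not rectified), "eye" and "orientation" of the camera in the world. Camera axes: x right, y down, z forward; pixel columns grow to the right and rows downward; lengths in m; the calibration is good to about 2 mm. A picture is of the moment at which its call begins.
- r.sign_off(): hands the job in; it is judged then, once.
The state is a dict: "clock": time; "joint_pos": joint angles; "joint_velocities": joint speeds; "tau": joint torques, N m; "ee_pos": TCP position; "orientation": TCP orientation; "wrist_force": force on the tool from outside, world axes, zero at the start; "ft_torque": the same for the moment, N m; "opening": opening from 0.0 (shut) to 1.0 (fully open); "gripper_force": force on a finger pad.
Only numpy, scipy, OpenCV 4.12 (cv2) and the standard library are available. Lean on these libraries where they do the work, as an engineer would, in place of code of your own. Each camera call takes 0.05 s, during which the arm holds its last target. There are 200 camera calls.

## Working session

There is one attempt and no reset: what is moved stays moved. The work goes in short steps, Python scripts to look and compute and a shell command to move; the robot and the scene stay as the last step left them, time stands still between calls to the robot, and variables do not carry over. Pictures are saved under pics/ and viewed, at most 14 in all, crops included, and the job is handed in when it is done.

```bash
mkdir -p pics
python3 - <<'E'
from cell import r
import cv2
print(r.state())
for n in("scene","top"):
    s=r.snapshot(n); cv2.imwrite(f"pics/{n}0.png",s["color"][:,:,::-1])
    print({k:v for k,v in s.items() if k not in("color","depth")})
E
```

```text
{'clock': 0.0, 'joint_pos': array([ 9.69338899e-01,  1.04702554e-01,  9.64566470e-02,  1.56390673e+00,
       -4.11753897e-06,  1.35312653e+00]), 'joint_velocities': array([-0.00016743, -0.0001904 ,  0.00126061,  0.00081692,  0.00123928,
       -0.00113512]), 'tau': array([ 2.07786820e-05, -5.56931877e+01,  5.03646219e+01,  1.71532575e-02,
       -2.67397063e-04,  7.18572892e-06]), 'ee_pos': array([0.22457157, 0.55626809, 0.40391332]), 'orientation': array([-5.99056767e-01, -3.08340106e+00,  1.95652256e-03]), 'wrist_force': array([ 0.62182981,  0.61873333, -0.61366501]), 'ft_torque': array([ 0.03234968, -0.01942348, -0.02310815]), 'gripper_force': 0.0, 'opening': 1.0031647345820858}
{'fx': 620.3940713860127, 'fy': 620.3940713860127, 'cx': 321.92316659946306, 'cy': 242.69621914106372, 'D': array([-0.19325957,  0.        ,  0.        ,  0.        ,  0.        ]), 'eye': array([-0.26990774,  0.67414233,  0.70766538]), 'orientation': array([-1.0837163 ,  2.17415062, -1.16381438])}
{'fx': 454.3776675663622, 'fy': 454.3776675663622, 'cx': 322.8995521359287, 'cy': 250.4744813434336, 'D': array([-0.084079,  0.      ,  0.      ,  0.      ,  0.      ]), 'eye': array([0.43752442, 0.15124768, 1.0082748 ]), 'orientation': array([-2.17013249,  2.21855739, -0.11093883])}
```

View pics/scene0.png

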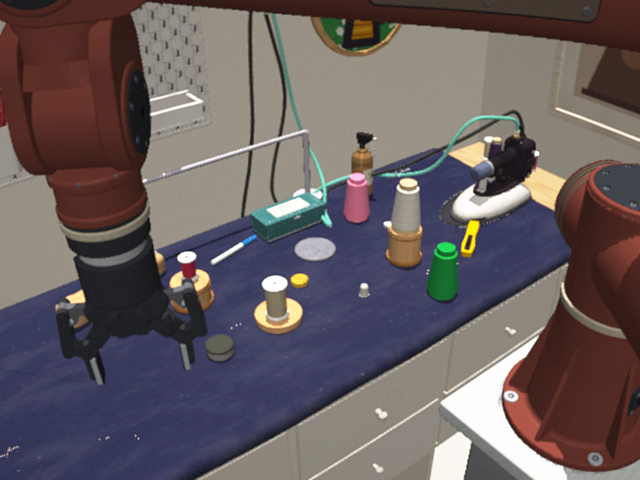

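View pics/top0.png

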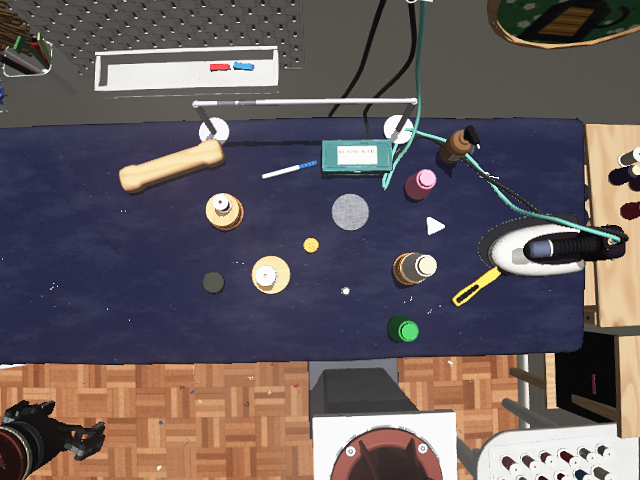

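The scene shows these candidates for the cone:
- Off-white cone on the tall riser, at scene (407,210) and top (425,265). This one matches the description.
- Green look-alike, at scene (443,270) and top (404,330).
- Pink look-alike, at scene (357,198) and top (420,185).

The other things, by pixel in the top view:

| Thing | Top pixel |
|---|---|
| Medium spool on low riser | (268,275) |
| Small spool on mid riser | (224,208) |
| Mat | (350,212) |
| Beeswax | (311,245) |
| Thimble | (346,291) |
| Tin | (213,283) |

Next I'll measure with both depth views and make one close crop.

```bash
cat > h.py <<'E'
from cell import r
import cv2, numpy as np
def cloud(n):
    s=r.snapshot(n); K=np.array([[s["fx"],0,s["cx"]],[0,s["fy"],s["cy"]],[0,0,1]])
    v,u=np.mgrid[0:480,0:640]
    p=cv2.undistortPoints(np.stack([u,v],-1).reshape(-1,1,2).astype(np.float32),K,s["D"]).reshape(480,640,2)
    d=s["depth"]; c=np.dstack([p[...,0]*d,p[...,1]*d,d])
    R=cv2.Rodrigues(s["orientation"])[0]
    return s, np.where(d[...,None]>0, c@R.T+s["eye"], np.nan)
def layer(P,xy,rad,z0,z1):
    q=P.reshape(-1,3); q=q[np.isfinite(q[:,0])]
    m=(np.hypot(*(q[:,:2]-xy).T)<rad)&(q[:,2]>z0)&(q[:,2]<z1); q=q[m]
    if len(q)<6: return None
    (x,y),R=cv2.minEnclosingCircle(q[:,:2].astype(np.float32))
    return len(q),np.round([x,y,R,np.median(q[:,2])],4)
E
python3 - <<'E'
from h import *
s,P=cloud("top"); s2,P2=cloud("scene")
guess=dict(cone=(425,265),med=(267,275),small=(223,206),mat=(350,212),wax=(311,245),thimble=(346,291),tin=(213,283),green=(404,330),pink=(420,185))
for k,(u,v) in guess.items(): print(k,np.round(P[v,u],4))
for k,(u,v) in dict(cone=(407,186),med=(275,284),small=(187,258),mat=(315,249),wax=(300,280),thimble=(364,288),tin=(220,345),lowr=(270,325),midr=(205,290),tallr=(395,230)).items(): print("sc",k,np.round(P2[v,u],4))
def hist(P,xy):
    q=P.reshape(-1,3); q=q[np.isfinite(q[:,0])]; q=q[np.hypot(*(q[:,:2]-xy).T)<.05]
    h,e=np.histogram(q[:,2],np.arange(-.01,.19,.005)); return [(round(float(a),3),int(n)) for a,n in zip(e,h) if n>8]
for k in("cone","med","small","mat"):
    u,v=guess[k]; print(k,hist(P,P[v,u,:2]),hist(P2,P[v,u,:2]))
a=cv2.resize(s["color"][170:350,180:460],None,fx=2.5,fy=2.5,interpolation=2)[:,:,::-1]
cv2.imwrite("pics/crop1.png",a)
E
```

```text
cone [ 0.4701 -0.0603  0.1695]
med [0.4602 0.2419 0.0842]
small [0.6026 0.3294 0.0902]
mat [0.5986 0.0628 0.0057]
wax [0.5261 0.1514 0.0095]
thimble [0.4233 0.0776 0.021 ]
tin [0.4469 0.366  0.0188]
green [ 0.3439 -0.0303  0.1014]
pink [ 0.6393 -0.0771  0.0893]
sc cone [ 0.4628 -0.0505  0.1652]
sc med [0.4533 0.2532 0.0836]
sc small [0.6041 0.3422 0.0923]
sc mat [0.5957 0.0698 0.004 ]
sc wax [0.5214 0.1584 0.009 ]
sc thimble [0.4216 0.0844 0.0154]
sc tin [0.443  0.3726 0.019 ]
sc lowr [0.4433 0.2753 0.0117]
sc midr [0.5718 0.3307 0.035 ]
sc tallr [ 0.4741 -0.0362  0.0686]
cone [(-0.005, 371), (0.0, 224), (0.005, 87), (0.01, 15), (0.015, 15), (0.025, 14), (0.03, 11), (0.035, 11), (0.045, 9), (0.055, 38), (0.06, 29), (0.065, 79), (0.07, 19), (0.08, 23), (0.085, 26), (0.09, 28), (0.095, 28), (0.1, 25), (0.105, 27), (0.11, 26), (0.115, 25), (0.12, 24), (0.125, 31), (0.13, 18), (0.135, 28), (0.14, 27), (0.145, 20), (0.15, 35), (0.155, 101), (0.16, 24), (0.165, 217), (0.17, 25)] [(-0.005, 366), (0.0, 131), (0.005, 120), (0.01, 62), (0.015, 73), (0.02, 70), (0.025, 64), (0.03, 70), (0.035, 
[... 504 characters left out ...]
 140), (0.02, 43), (0.025, 45), (0.03, 51), (0.035, 49), (0.04, 40), (0.045, 50), (0.05, 51), (0.055, 41), (0.06, 58), (0.065, 44), (0.07, 49), (0.075, 67), (0.08, 238)]
small [(-0.005, 396), (0.0, 166), (0.005, 93), (0.01, 15), (0.015, 14), (0.02, 16), (0.025, 10), (0.035, 49), (0.04, 236), (0.045, 385), (0.05, 30), (0.055, 10), (0.085, 34), (0.09, 163)] [(-0.005, 363), (0.0, 69), (0.005, 55), (0.01, 25), (0.015, 28), (0.02, 26), (0.025, 29), (0.03, 20), (0.035, 41), (0.04, 186), (0.045, 185), (0.05, 24), (0.055, 38), (0.06, 31), (0.065, 33), (0.07, 38), (0.075, 29), (0.08, 29), (0.085, 51), (0.09, 119)]
mat [(-0.005, 320), (0.0, 864), (0.005, 348)] [(-0.005, 250), (0.0, 676), (0.005, 113)]
```

View pics/crop1.png

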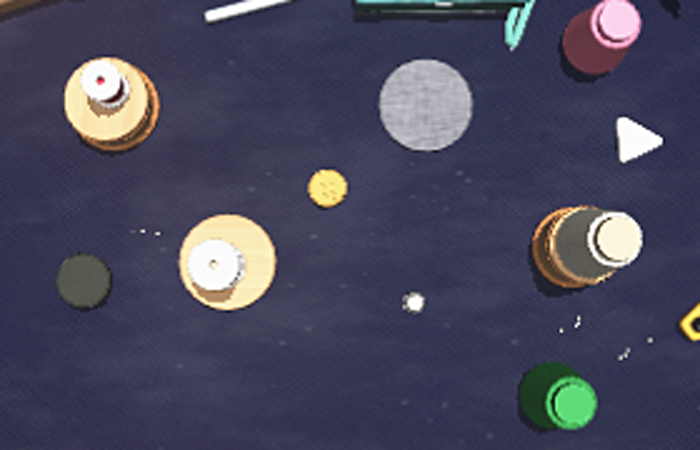

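The crop shows the off-white cone (crop 610,240) on the tall riser, clearly distinct from the green one (572,400) and the pink one (610,25). The small spool is on the mid riser and the medium spool on the low riser, and the mat is empty. Next I'll get precise centres from the top layers in both views.

Run:
```python
from h import *
s,P=cloud("top"); s2,P2=cloud("scene")
for k,xy,rad,z0,z1 in [("cone top",(.468,-.058),.04,.163,.175),("cone body",(.468,-.058),.045,.085,.155),("med top",(.459,.243),.035,.079,.09),("small top",(.603,.333),.025,.088,.098),
 ("low riser",(.455,.24),.055,.011,.02),("mid riser",(.595,.33),.045,.043,.053),("tall riser",(.46,-.05),.045,.064,.074),("mat",(.598,.064),.055,.0027,.009),
 ("wax",(.524,.153),.025,.007,.018),("thimble",(.422,.079),.02,.008,.03),("tin",(.446,.367),.035,.014,.03),("green",(.343,-.03),.04,.02,.12)]:
    print(k,layer(P,xy,rad,z0,z1),layer(P2,xy,rad,z0,z1))
```

```text
cone top (249, array([ 0.4701, -0.0641,  0.0171,  0.1681])) (129, array([ 0.4695, -0.0603,  0.0184,  0.1662]))
cone body (366, array([ 0.4699, -0.0623,  0.0287,  0.1199])) (915, array([ 0.4683, -0.057 ,  0.0285,  0.1184]))
med top (288, array([0.4594, 0.2463, 0.0203, 0.082 ])) (282, array([0.4588, 0.2512, 0.0218, 0.0816]))
small top (192, array([0.6117, 0.3357, 0.0167, 0.0916])) (152, array([0.6103, 0.3403, 0.0186, 0.0909]))
low riser (741, array([0.4636, 0.2419, 0.0416, 0.0141])) (730, array([0.4614, 0.245 , 0.0438, 0.0134]))
mid riser (555, array([0.6041, 0.3407, 0.0362, 0.0459])) (294, array([0.601 , 0.3436, 0.0351, 0.0452]))
tall riser (105, array([ 0.4692, -0.0629,  0.0317,  0.068 ])) (219, array([ 0.4676, -0.0577,  0.0324,  0.0678]))
mat (869, array([0.5983, 0.064 , 0.0546, 0.0045])) (522, array([0.6013, 0.0704, 0.0436, 0.004 ]))
wax (174, array([0.5265, 0.1533, 0.0166, 0.0103])) (148, array([0.5268, 0.1578, 0.0183, 0.0097]))
thimble (41, array([0.4239, 0.0799, 0.0076, 0.0207])) (70, array([0.423 , 0.0844, 0.009 , 0.0175]))
tin (379, array([0.4493, 0.367 , 0.0243, 0.0191])) (466, array([0.448 , 0.3696, 0.0259, 0.0185]))
green (584, array([ 0.3413, -0.0378,  0.0282,  0.0868])) (1179, array([ 0.3377, -0.0338,  0.0272,  0.062 ]))
```

```bash
python3 - <<'E'
from h import *
for n in("top","scene"):
    s,P=cloud(n); q=P.reshape(-1,3); q=q[(q[:,0]>.5)&(q[:,0]<.8)&(np.abs(q[:,1]-.15)<.35)&(q[:,2]>.11)]
    for y in np.arange(-.2,.45,.05):
        w=q[np.abs(q[:,1]-y)<.01]
        if len(w): print(n,round(y,2),len(w),np.round(w.min(0),3),np.round(w.max(0),3))
E
python3 -m inch '[{"spin":-5.5},{"spin":-5.5},{"spin":-5.5},{"spin":-5.5}]' 0
```

```text
top -0.15 14 [ 0.73  -0.16   0.112] [ 0.741 -0.158  0.154]
top -0.05 133 [ 0.78  -0.058  0.11 ] [ 0.795 -0.041  0.176]
top -0.0 55 [ 0.782 -0.01   0.169] [0.791 0.01  0.178]
top 0.05 46 [0.784 0.04  0.168] [0.79  0.06  0.177]
top 0.1 65 [0.783 0.09  0.167] [0.794 0.11  0.177]
top 0.15 55 [0.784 0.14  0.169] [0.792 0.159 0.176]
top 0.2 237 [0.759 0.191 0.167] [0.8   0.21  0.313]
top 0.25 335 [0.759 0.24  0.165] [0.8   0.26  0.312]
top 0.3 322 [0.758 0.29  0.168] [0.8   0.31  0.312]
top 0.35 329 [0.758 0.34  0.169] [0.8   0.36  0.312]
top 0.4 266 [0.758 0.39  0.274] [0.8   0.41  0.312]
scene -0.15 79 [ 0.715 -0.16   0.11 ] [ 0.742 -0.149  0.154]
scene -0.05 145 [ 0.778 -0.055  0.11 ] [ 0.794 -0.04   0.174]
scene -0.0 37 [ 0.78  -0.009  0.164] [0.791 0.01  0.174]
scene 0.05 41 [0.781 0.041 0.163] [0.79  0.06  0.174]
scene 0.1 41 [0.776 0.09  0.163] [0.792 0.109 0.174]
scene 0.15 43 [0.781 0.141 0.163] [0.793 0.159 0.174]
scene 0.2 113 [0.758 0.191 0.164] [0.8  0.21 0.31]
scene 0.25 237 [0.757 0.24  0.163] [0.793 0.26  0.31 ]
scene 0.3 255 [0.756 0.29  0.164] [0.793 0.31  0.31 ]invalid input at $[0]: expected keys tx, ty, tz, spin
```

```bash
python3 -m inch '[{"tx":0,"ty":0,"tz":0,"spin":-5.5},{"tx":0,"ty":0,"tz":0,"spin":-5.5},{"tx":0,"ty":0,"tz":0,"spin":-5.5},{"tx":0,"ty":0,"tz":0,"spin":-5.5}]' 0
```

```text
clock: 0.9
ee_pos: [0.2247, 0.5564, 0.4047]
orientation: [-0.005, 3.142, 0.0]
wrist_force: [0.7, 0.3, -0.5]
opening: 1.002
gripper_force: 0.0
```

```bash
python3 -m inch '[{"tx":-40,"ty":-22,"tz":0,"spin":0},{"tx":-40,"ty":-22,"tz":0,"spin":0},{"tx":-40,"ty":-22,"tz":0,"spin":0},{"tx":-40,"ty":-22,"tz":0,"spin":0},{"tx":-40,"ty":-22,"tz":0,"spin":0}]'
python3 -m inch '[{"tx":-40,"ty":-22,"tz":0,"spin":0},{"tx":-40,"ty":-22,"tz":0,"spin":0},{"tx":-40,"ty":-22,"tz":0,"spin":0},{"tx":-40,"ty":-22,"tz":0,"spin":0},{"tx":-26,"ty":-20,"tz":0,"spin":0}]'
python3 -m inch '[{"tx":0,"ty":0,"tz":20,"spin":0},{"tx":0,"ty":0,"tz":20,"spin":0},{"tx":0,"ty":0,"tz":0,"spin":0}]'
```

```text
clock: 1.52
ee_pos: [0.4259, 0.4455, 0.4048]
orientation: [-0.0, 3.141, 0.0]
wrist_force: [0.1, -0.3, 1.0]
opening: 1.003
gripper_force: 0.0
clock: 2.15
ee_pos: [0.6123, 0.3372, 0.4042]
orientation: [-0.001, -3.141, 0.0]
wrist_force: [-0.6, -0.2, -0.5]
opening: 0.998
gripper_force: 0.0
clock: 2.52
ee_pos: [0.6103, 0.3382, 0.3627]
orientation: [0.0, -3.138, 0.002]
wrist_force: [-0.3, 0.0, 0.2]
opening: 1.0
gripper_force: 0.0
```

```bash
python3 -m inch '[{"tx":0,"ty":0,"tz":30,"spin":0},{"tx":0,"ty":0,"tz":25,"spin":0},{"tx":0,"ty":0,"tz":0,"spin":0}]'
python3 - <<'E'
from h import *
s=r.snapshot("scene")["color"][:,:,::-1]
cv2.imwrite("pics/c2.png",cv2.resize(s[150:350,80:340],None,fx=3,fy=3,interpolation=2))
_,P=cloud("scene"); q=P.reshape(-1,3); q=q[np.hypot(q[:,0]-.61,q[:,1]-.338)<.09]
for z in (.145,.16): 
    w=q[abs(q[:,2]-z)<.006]; print(z,len(w),np.round(w.min(0),3),np.round(w.max(0),3))
    for side in(-1,1):
        v=w[(w[:,1]-.338)*side>0]; 
        if len(v): print(side,np.round(v.min(0),3),np.round(v.max(0),3))
E
```

```text
clock: 2.9
ee_pos: [0.6101, 0.3384, 0.3086]
orientation: [0.001, -3.139, 0.001]
wrist_force: [-0.1, -0.5, 1.4]
opening: 1.0
gripper_force: 0.0
0.145 10 [0.602 0.293 0.148] [0.621 0.389 0.151]
-1 [0.602 0.293 0.15 ] [0.621 0.298 0.151]
1 [0.603 0.385 0.148] [0.608 0.389 0.15 ]
0.16 128 [0.595 0.285 0.154] [0.622 0.397 0.166]
-1 [0.597 0.285 0.154] [0.622 0.299 0.166]
1 [0.595 0.382 0.154] [0.616 0.397 0.166]
```

View pics/c2.png

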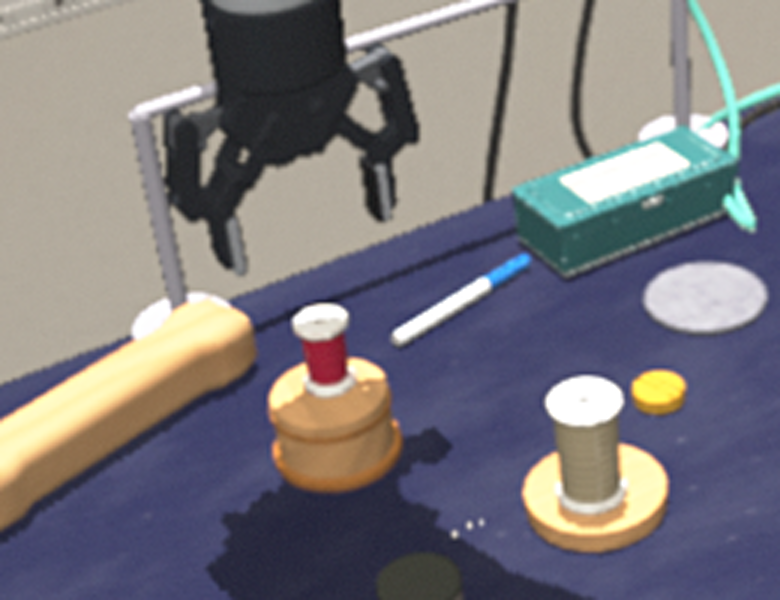

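The gripper (tips at crop (235,265) and (385,215)) hangs centred over the crimson spool at crop (322,350). The gripper's known position shows the scene view reads about 2.6 mm too high in y, so the two-view averages hold. Descending to grasp.

```bash
python3 -m inch '[{"tx":0,"ty":0,"tz":25,"spin":0},{"tx":0,"ty":0,"tz":25,"spin":0},{"tx":0,"ty":0,"tz":20,"spin":0},{"tx":0,"ty":0,"tz":10,"spin":0},{"tx":0,"ty":0,"tz":0,"spin":0}]'
python3 -m inch '[{"tx":0,"ty":0,"tz":0,"spin":0},{"tx":0,"ty":0,"tz":0,"spin":0},{"tx":0,"ty":0,"tz":0,"spin":0},{"tx":0,"ty":0,"tz":0,"spin":0},{"tx":0,"ty":0,"tz":0,"spin":0}]' 1
python3 -m inch '[{"tx":0,"ty":0,"tz":0,"spin":0},{"tx":0,"ty":0,"tz":0,"spin":0},{"tx":0,"ty":0,"tz":0,"spin":0},{"tx":0,"ty":0,"tz":0,"spin":0}]' 1
```

```text
clock: 3.62
ee_pos: [0.6107, 0.3384, 0.2297]
orientation: [0.0, -3.141, 0.0]
wrist_force: [-0.3, 0.1, 0.2]
opening: 0.995
gripper_force: 0.0
clock: 4.25
ee_pos: [0.6109, 0.3385, 0.2305]
orientation: [-0.0, 3.141, 0.0]
wrist_force: [-0.7, -0.5, 6.0]
opening: 0.318
gripper_force: 58.5
clock: 4.75
ee_pos: [0.6109, 0.3384, 0.2305]
orientation: [-0.0, 3.141, 0.0]
wrist_force: [-0.8, -1.0, 6.2]
opening: 0.32
gripper_force: 58.5
```

```bash
python3 -m inch '[{"tx":0,"ty":0,"tz":-5,"spin":0},{"tx":0,"ty":0,"tz":-15,"spin":0},{"tx":0,"ty":0,"tz":-25,"spin":0},{"tx":0,"ty":0,"tz":-15,"spin":0},{"tx":0,"ty":0,"tz":0,"spin":0}]'
python3 -m inch '[{"tx":0,"ty":-15,"tz":0,"spin":0},{"tx":2,"ty":-35,"tz":0,"spin":0},{"tx":2,"ty":-35,"tz":0,"spin":0},{"tx":2,"ty":-35,"tz":0,"spin":0},{"tx":2,"ty":-35,"tz":0,"spin":0}]'
python3 -m inch '[{"tx":2,"ty":-35,"tz":0,"spin":0},{"tx":2,"ty":-35,"tz":0,"spin":0},{"tx":0,"ty":-30,"tz":0,"spin":0},{"tx":0,"ty":-16,"tz":0,"spin":0},{"tx":0,"ty":0,"tz":0,"spin":0}]'
```

```text
clock: 5.38
ee_pos: [0.6112, 0.3386, 0.2916]
orientation: [-0.0, 3.139, 0.002]
wrist_force: [0.5, 0.1, 0.4]
opening: 0.318
gripper_force: 58.9
clock: 6.0
ee_pos: [0.602, 0.1814, 0.2884]
orientation: [-0.0, -3.14, 0.0]
wrist_force: [-0.4, -0.3, -0.5]
opening: 0.319
gripper_force: 58.9
clock: 6.62
ee_pos: [0.5985, 0.0665, 0.2891]
orientation: [-0.002, -3.141, -0.0]
wrist_force: [0.3, 0.3, -0.2]
opening: 0.317
gripper_force: 58.9
```

Run:
```python
from h import *
print(r.state()["ee_pos"])
s=r.snapshot("scene")["color"][:,:,::-1]
cv2.imwrite("pics/c3.png",cv2.resize(s[130:330,180:440],None,fx=3,fy=3,interpolation=2))
```

```text
[0.5985078  0.06653355 0.28911244]
```

View pics/c3.png

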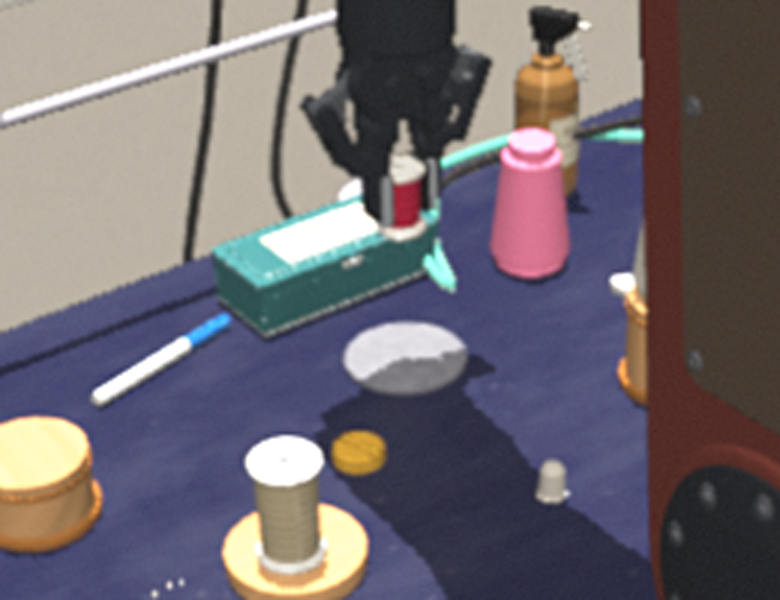

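The spool (crop 405,200) hangs straight in the gripper above the empty mat (405,355). Lowering it.

```bash
python3 -m inch '[{"tx":0,"ty":0,"tz":20,"spin":0},{"tx":0,"ty":0,"tz":30,"spin":0},{"tx":0,"ty":0,"tz":25,"spin":0},{"tx":0,"ty":0,"tz":14,"spin":0},{"tx":0,"ty":0,"tz":5,"spin":0}]'
python3 -m inch '[{"tx":0,"ty":0,"tz":3,"spin":0},{"tx":0,"ty":0,"tz":1,"spin":0},{"tx":0,"ty":0,"tz":0,"spin":0}]'
```

```text
clock: 7.3
ee_pos: [0.5982, 0.068, 0.1943]
orientation: [0.001, -3.14, -0.0]
wrist_force: [0.4, -0.2, -0.2]
opening: 0.317
gripper_force: 58.9
clock: 7.68
ee_pos: [0.599, 0.0674, 0.1923]
orientation: [-0.0, 3.141, -0.0]
wrist_force: [0.2, 0.4, -1.0]
opening: 0.319
gripper_force: 58.9
```

```bash
python3 -m inch '[{"tx":0,"ty":0,"tz":2,"spin":0},{"tx":0,"ty":0,"tz":2,"spin":0},{"tx":0,"ty":0,"tz":0,"spin":0}]'
```

```text
clock: 8.05
ee_pos: [0.5991, 0.0674, 0.1885]
orientation: [-0.0, 3.14, -0.0]
wrist_force: [-1.0, -0.5, 5.3]
opening: 0.317
gripper_force: 59.1
```

```bash
python3 -m inch '[{"tx":0,"ty":0,"tz":0,"spin":0},{"tx":0,"ty":0,"tz":0,"spin":0},{"tx":0,"ty":0,"tz":0,"spin":0},{"tx":0,"ty":0,"tz":0,"spin":0},{"tx":0,"ty":0,"tz":0,"spin":0}]' 0
python3 -m inch '[{"tx":0,"ty":0,"tz":-15,"spin":0},{"tx":0,"ty":0,"tz":-30,"spin":0},{"tx":0,"ty":0,"tz":-40,"spin":0},{"tx":0,"ty":0,"tz":-30,"spin":0},{"tx":0,"ty":0,"tz":0,"spin":0}]'
python3 - <<'E'
from h import *
for n in("top","scene"):
    s,P=cloud(n); print(layer(P,(.599,.067),.03,.042,.06))
E
```

```text
clock: 8.68
ee_pos: [0.5987, 0.0675, 0.1877]
orientation: [0.0, -3.142, -0.0]
wrist_force: [0.8, -0.6, -0.3]
opening: 1.001
gripper_force: 0.0
clock: 9.3
ee_pos: [0.5998, 0.0674, 0.307]
orientation: [-0.0, 3.136, -0.001]
wrist_force: [0.5, -0.6, -0.1]
opening: 0.999
gripper_force: 0.0
None
(138, array([0.6004, 0.0708, 0.0181, 0.0488]))
```

```bash
python3 -m inch '[{"tx":15,"ty":20,"tz":0,"spin":0},{"tx":35,"ty":45,"tz":0,"spin":0},{"tx":40,"ty":50,"tz":0,"spin":0},{"tx":35,"ty":46,"tz":0,"spin":0},{"tx":15,"ty":20,"tz":0,"spin":0}]'
python3 -m inch '[{"tx":0,"ty":0,"tz":0,"spin":0},{"tx":0,"ty":0,"tz":15,"spin":0},{"tx":0,"ty":0,"tz":0,"spin":0}]'
```

```text
clock: 10.02
ee_pos: [0.4573, 0.2491, 0.3017]
orientation: [0.004, -3.14, 0.0]
wrist_force: [0.7, 0.1, -0.4]
opening: 0.998
gripper_force: 0.0
clock: 10.4
ee_pos: [0.4596, 0.2462, 0.2855]
orientation: [-0.002, -3.138, 0.001]
wrist_force: [0.5, 0.2, 0.3]
opening: 1.003
gripper_force: 0.0
```

```bash
python3 -m inch '[{"tx":0,"ty":2,"tz":20,"spin":0},{"tx":0,"ty":0,"tz":25,"spin":0},{"tx":0,"ty":0,"tz":20,"spin":0},{"tx":0,"ty":0,"tz":14,"spin":0},{"tx":0,"ty":0,"tz":0,"spin":0}]'
python3 -m inch '[{"tx":0,"ty":0,"tz":0,"spin":0},{"tx":0,"ty":0,"tz":0,"spin":0},{"tx":0,"ty":0,"tz":0,"spin":0},{"tx":0,"ty":0,"tz":0,"spin":0},{"tx":0,"ty":0,"tz":0,"spin":0}]' 1
python3 -m inch '[{"tx":0,"ty":0,"tz":0,"spin":0},{"tx":0,"ty":0,"tz":-5,"spin":0},{"tx":0,"ty":0,"tz":-15,"spin":0},{"tx":0,"ty":0,"tz":0,"spin":0}]'
```

```text
clock: 11.02
ee_pos: [0.4595, 0.2487, 0.2076]
orientation: [-0.001, -3.14, 0.001]
wrist_force: [0.1, 0.6, 0.6]
opening: 1.0
gripper_force: 0.0
clock: 11.65
ee_pos: [0.46, 0.2493, 0.2095]
orientation: [-0.0, 3.14, 0.0]
wrist_force: [-0.7, -0.2, 5.4]
opening: 0.418
gripper_force: 59.5
clock: 12.15
ee_pos: [0.4603, 0.2494, 0.2305]
orientation: [-0.0, 3.139, 0.001]
wrist_force: [0.5, 0.6, -0.7]
opening: 0.419
gripper_force: 59.8
```

```bash
python3 -m inch '[{"tx":0,"ty":0,"tz":-20,"spin":0},{"tx":0,"ty":0,"tz":-30,"spin":0},{"tx":0,"ty":0,"tz":-10,"spin":0},{"tx":-10,"ty":7,"tz":0,"spin":0},{"tx":-25,"ty":16,"tz":0,"spin":0}]'
python3 -m inch '[{"tx":-30,"ty":20,"tz":0,"spin":0},{"tx":-30,"ty":20,"tz":0,"spin":0},{"tx":-30,"ty":19,"tz":0,"spin":0},{"tx":-17,"ty":10,"tz":0,"spin":0},{"tx":0,"ty":0,"tz":0,"spin":0}]'
python3 - <<'E'
from h import *
print(r.state()["ee_pos"])
s,P=cloud("scene"); print(layer(P,(.602,.342),.05,.15,.17),layer(P,(.602,.342),.045,.043,.053))
cv2.imwrite("pics/c4.png",cv2.resize(s["color"][150:350,80:340,::-1],None,fx=3,fy=3,interpolation=2))
E
```

```text
clock: 12.78
ee_pos: [0.4947, 0.2723, 0.2884]
orientation: [-0.0, -3.141, 0.0]
wrist_force: [0.6, 0.2, -0.0]
opening: 0.419
gripper_force: 59.8
clock: 13.4
ee_pos: [0.6021, 0.3415, 0.2871]
orientation: [0.001, -3.14, 0.001]
wrist_force: [-0.8, -0.2, -0.2]
opening: 0.419
gripper_force: 59.9
[0.60208584 0.34149036 0.28712535]
(586, array([0.5994, 0.3426, 0.05  , 0.1597])) (668, array([0.6028, 0.3449, 0.0376, 0.0449]))
```

View pics/c4.png

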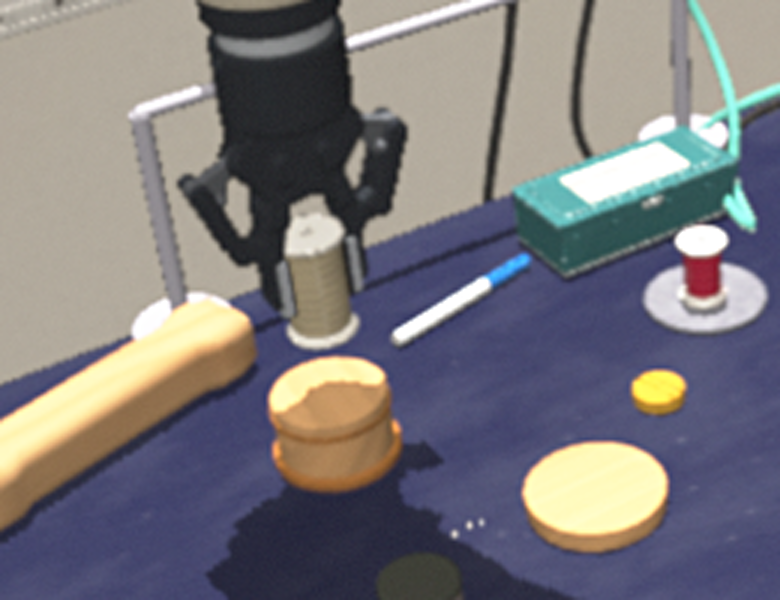

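The medium spool (crop 322,280) hangs upright over the mid riser (330,395), and the small spool stands on the mat (703,265). The offset is under 1 mm, so I'll lower it.

```bash
python3 -m inch '[{"tx":0,"ty":0,"tz":12,"spin":0},{"tx":0,"ty":0,"tz":17,"spin":0},{"tx":0,"ty":0,"tz":10,"spin":0},{"tx":0,"ty":0,"tz":4,"spin":0},{"tx":0,"ty":0,"tz":0,"spin":0}]'
python3 -m inch '[{"tx":0,"ty":0,"tz":2,"spin":0},{"tx":0,"ty":0,"tz":0,"spin":0},{"tx":0,"ty":0,"tz":0,"spin":0}]'
```

```text
clock: 14.08
ee_pos: [0.6015, 0.3412, 0.2455]
orientation: [0.0, -3.141, 0.0]
wrist_force: [0.1, 0.1, -0.2]
opening: 0.417
gripper_force: 59.9
clock: 14.45
ee_pos: [0.6017, 0.3413, 0.244]
orientation: [-0.0, 3.141, 0.0]
wrist_force: [-0.1, -0.7, -0.5]
opening: 0.417
gripper_force: 59.9
```

```bash
python3 -m inch '[{"tx":0,"ty":0,"tz":2,"spin":0},{"tx":0,"ty":0,"tz":1,"spin":0},{"tx":0,"ty":0,"tz":0,"spin":0}]'
```

```text
clock: 14.82
ee_pos: [0.6018, 0.3413, 0.2416]
orientation: [-0.0, 3.141, 0.0]
wrist_force: [-2.4, -1.4, 4.5]
opening: 0.417
gripper_force: 60.3
```

```bash
python3 -m inch '[{"tx":0,"ty":0,"tz":0,"spin":0},{"tx":0,"ty":0,"tz":0,"spin":0},{"tx":0,"ty":0,"tz":0,"spin":0},{"tx":0,"ty":0,"tz":0,"spin":0},{"tx":0,"ty":0,"tz":0,"spin":0}]' 0
python3 -m inch '[{"tx":0,"ty":0,"tz":-15,"spin":0},{"tx":0,"ty":0,"tz":-35,"spin":0},{"tx":0,"ty":0,"tz":-40,"spin":0},{"tx":0,"ty":0,"tz":-40,"spin":0},{"tx":0,"ty":0,"tz":-15,"spin":0}]'
python3 -m inch '[{"tx":16,"ty":-50,"tz":0,"spin":0},{"tx":16,"ty":-50,"tz":0,"spin":0},{"tx":16,"ty":-50,"tz":0,"spin":0},{"tx":16,"ty":-50,"tz":0,"spin":0},{"tx":16,"ty":-50,"tz":0,"spin":0}]'
python3 -m inch '[{"tx":16,"ty":-50,"tz":0,"spin":0},{"tx":16,"ty":-50,"tz":0,"spin":0},{"tx":15,"ty":-35,"tz":0,"spin":0},{"tx":5,"ty":-17,"tz":0,"spin":0},{"tx":0,"ty":0,"tz":0,"spin":0}]'
python3 - <<'E'
from h import *
print(r.state()["ee_pos"])
s,P=cloud("scene"); print("med",layer(P,(.602,.342),.035,.11,.125), "cone",layer(P,(.468,-.058),.045,.085,.155))
cv2.imwrite("pics/c5.png",s["color"][:,:,::-1])
E
```

```text
clock: 15.45
ee_pos: [0.6017, 0.3413, 0.2407]
orientation: [0.0, -3.142, -0.0]
wrist_force: [-0.4, -0.1, 0.5]
opening: 0.999
gripper_force: 0.0
clock: 16.08
ee_pos: [0.602, 0.3414, 0.39]
orientation: [-0.0, 3.137, 0.003]
wrist_force: [-0.4, -0.8, 0.3]
opening: 1.0
gripper_force: 0.0
clock: 16.7
ee_pos: [0.5208, 0.0898, 0.3853]
orientation: [0.001, -3.141, -0.0]
wrist_force: [-0.0, -0.8, 0.3]
opening: 1.001
gripper_force: 0.0
clock: 17.32
ee_pos: [0.4694, -0.0617, 0.3855]
orientation: [-0.003, -3.141, -0.0]
wrist_force: [-0.2, 0.6, 0.5]
opening: 1.003
gripper_force: 0.0
[ 0.4693908  -0.06165663  0.38548489]
med (261, array([0.6005, 0.344 , 0.0227, 0.113 ])) cone None
```

View pics/c5.png

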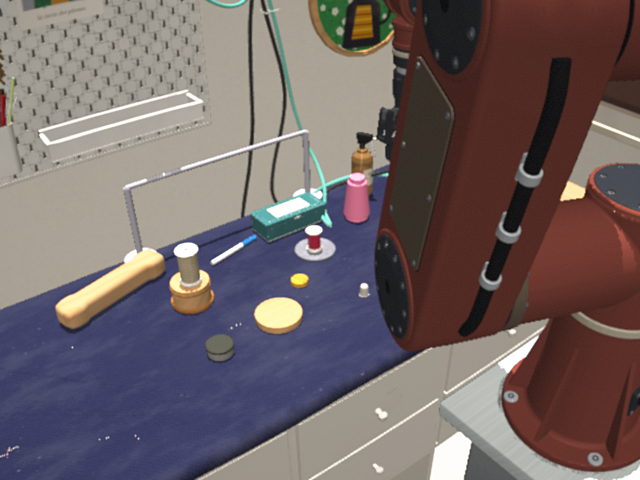

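The medium spool stands on the mid riser (scene 188,265) and the small spool on the mat (314,238). The arm hides the cone from this camera. The gripper is within 1 mm of the measured cone centre, so I'll descend around it.

```bash
python3 -m inch '[{"tx":0,"ty":1,"tz":25,"spin":0},{"tx":0,"ty":0,"tz":20,"spin":0},{"tx":0,"ty":0,"tz":10,"spin":0},{"tx":0,"ty":0,"tz":0,"spin":0}]'
python3 -m inch '[{"tx":0,"ty":0,"tz":15,"spin":0},{"tx":0,"ty":0,"tz":20,"spin":0},{"tx":0,"ty":0,"tz":10,"spin":0},{"tx":0,"ty":0,"tz":5,"spin":0},{"tx":0,"ty":0,"tz":0,"spin":0}]'
```

```text
clock: 17.88
ee_pos: [0.4696, -0.0594, 0.33]
orientation: [0.001, -3.14, -0.001]
wrist_force: [-0.7, -1.1, 0.9]
opening: 1.001
gripper_force: 0.0
clock: 18.5
ee_pos: [0.4697, -0.0598, 0.2805]
orientation: [0.0, -3.141, -0.0]
wrist_force: [-1.1, -0.5, 1.3]
opening: 0.997
gripper_force: 0.0
```

```bash
python3 -m inch '[{"tx":0,"ty":0,"tz":0,"spin":0},{"tx":0,"ty":0,"tz":0,"spin":0},{"tx":0,"ty":0,"tz":0,"spin":0},{"tx":0,"ty":0,"tz":0,"spin":0},{"tx":0,"ty":0,"tz":0,"spin":0}]' 1
python3 -m inch '[{"tx":0,"ty":0,"tz":0,"spin":0},{"tx":0,"ty":0,"tz":-3,"spin":0},{"tx":0,"ty":0,"tz":-8,"spin":0},{"tx":0,"ty":0,"tz":-10,"spin":0},{"tx":0,"ty":0,"tz":0,"spin":0}]'
```

```text
clock: 19.12
ee_pos: [0.4702, -0.0599, 0.282]
orientation: [-0.0, 3.139, -0.001]
wrist_force: [0.6, 0.0, 5.7]
opening: 0.561
gripper_force: 61.8
clock: 19.75
ee_pos: [0.4701, -0.0599, 0.3029]
orientation: [-0.0, 3.14, -0.001]
wrist_force: [0.3, 0.6, -0.4]
opening: 0.553
gripper_force: 61.3
```

```bash
python3 -m inch '[{"tx":0,"ty":0,"tz":-15,"spin":0},{"tx":0,"ty":10,"tz":-15,"spin":0},{"tx":0,"ty":25,"tz":0,"spin":0},{"tx":1,"ty":32,"tz":0,"spin":0},{"tx":1,"ty":32,"tz":0,"spin":0}]'
python3 -m inch '[{"tx":1,"ty":32,"tz":0,"spin":0},{"tx":1,"ty":32,"tz":0,"spin":0},{"tx":1,"ty":32,"tz":0,"spin":0},{"tx":1,"ty":32,"tz":0,"spin":0},{"tx":1,"ty":32,"tz":0,"spin":0}]'
python3 -m inch '[{"tx":0,"ty":25,"tz":0,"spin":0},{"tx":0,"ty":15,"tz":0,"spin":0},{"tx":0,"ty":4,"tz":0,"spin":0},{"tx":0,"ty":0,"tz":0,"spin":0}]'
python3 - <<'E'
from h import *
print(r.state()["ee_pos"])
s,P=cloud("scene"); print("low",layer(P,(.462,.2445),.055,.011,.0165),"cone",layer(P,(.463,.245),.045,.11,.14))
cv2.imwrite("pics/c6.png",cv2.resize(s["color"][130:370,120:440,::-1],None,fx=2.5,fy=2.5,interpolation=2))
E
```

```text
clock: 20.38
ee_pos: [0.4676, 0.0406, 0.3329]
orientation: [-0.0, 3.14, 0.0]
wrist_force: [0.2, -0.3, -0.3]
opening: 0.562
gripper_force: 61.4
clock: 21.0
ee_pos: [0.4624, 0.2009, 0.3328]
orientation: [-0.001, 3.141, 0.001]
wrist_force: [-0.1, 0.1, -1.2]
opening: 0.561
gripper_force: 61.4
clock: 21.5
ee_pos: [0.4627, 0.243, 0.3318]
orientation: [0.0, -3.142, 0.0]
wrist_force: [0.3, -0.1, -0.8]
opening: 0.558
gripper_force: 61.4
[0.46271274 0.24300156 0.33183843]
low (1071, array([0.4611, 0.2457, 0.0436, 0.0131])) cone (343, array([0.4611, 0.2467, 0.0285, 0.1313]))
```

View pics/c6.png

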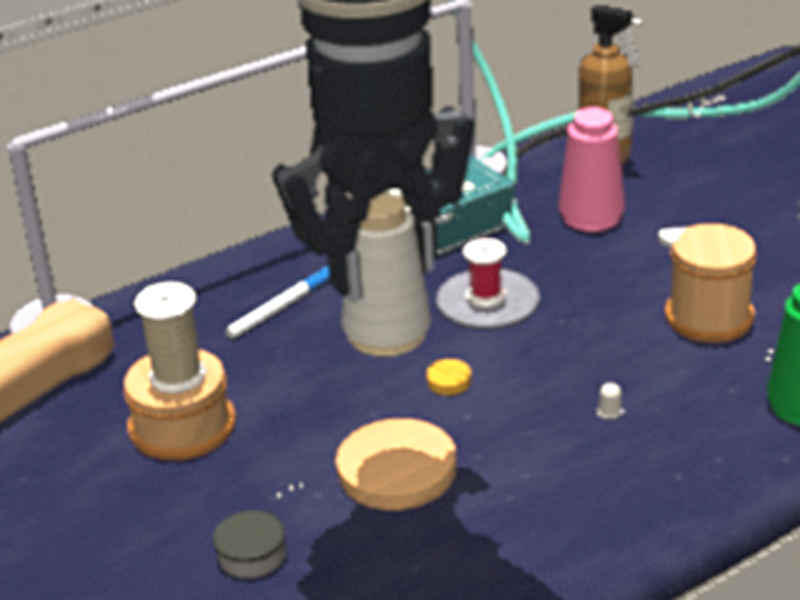

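The cone is upright in the grip (crop 385,280), and its scene-view centre is within 1 mm of the low riser's (396,462). Lowering it.

```bash
python3 -m inch '[{"tx":0,"ty":0,"tz":20,"spin":0},{"tx":0,"ty":0,"tz":30,"spin":0},{"tx":0,"ty":0,"tz":27,"spin":0},{"tx":0,"ty":0,"tz":15,"spin":0},{"tx":0,"ty":0,"tz":5,"spin":0}]'
python3 -m inch '[{"tx":0,"ty":0,"tz":3,"spin":0},{"tx":0,"ty":0,"tz":1,"spin":0},{"tx":0,"ty":0,"tz":0,"spin":0}]'
```

```text
clock: 22.18
ee_pos: [0.4623, 0.2428, 0.2334]
orientation: [-0.0, -3.14, 0.0]
wrist_force: [0.3, 0.3, 0.0]
opening: 0.561
gripper_force: 61.4
clock: 22.55
ee_pos: [0.4629, 0.2433, 0.2313]
orientation: [-0.0, 3.141, 0.0]
wrist_force: [-0.8, 0.6, -0.0]
opening: 0.559
gripper_force: 61.4
```

```bash
python3 -m inch '[{"tx":0,"ty":0,"tz":2,"spin":0},{"tx":0,"ty":0,"tz":1,"spin":0},{"tx":0,"ty":0,"tz":0,"spin":0}]'
```

```text
clock: 22.92
ee_pos: [0.4629, 0.2433, 0.228]
orientation: [-0.0, 3.141, 0.0]
wrist_force: [0.1, -0.1, 1.6]
opening: 0.56
gripper_force: 61.8
```

```bash
python3 -m inch '[{"tx":0,"ty":0,"tz":1,"spin":0},{"tx":0,"ty":0,"tz":0,"spin":0}]'
python3 -m inch '[{"tx":0,"ty":0,"tz":0,"spin":0},{"tx":0,"ty":0,"tz":0,"spin":0},{"tx":0,"ty":0,"tz":0,"spin":0},{"tx":0,"ty":0,"tz":0,"spin":0},{"tx":0,"ty":0,"tz":0,"spin":0}]' 0
python3 -m inch '[{"tx":0,"ty":0,"tz":-10,"spin":0},{"tx":0,"ty":0,"tz":-25,"spin":0},{"tx":0,"ty":0,"tz":-40,"spin":0},{"tx":0,"ty":0,"tz":-40,"spin":0},{"tx":0,"ty":0,"tz":-15,"spin":0}]'
python3 -m inch '[{"tx":-15,"ty":-20,"tz":0,"spin":0},{"tx":-35,"ty":-45,"tz":0,"spin":0},{"tx":-37,"ty":-45,"tz":0,"spin":0},{"tx":-35,"ty":-45,"tz":0,"spin":0},{"tx":-15,"ty":-20,"tz":0,"spin":0}]'
python3 -m inch '[{"tx":0,"ty":0,"tz":30,"spin":0},{"tx":0,"ty":0,"tz":30,"spin":0},{"tx":0,"ty":0,"tz":0,"spin":0}]'
python3 - <<'E'
from h import *
print(r.state()["ee_pos"])
s,P=cloud("scene"); print("cone top",layer(P,(.462,.2445),.04,.108,.122),"small",layer(P,(.599,.067),.03,.042,.06),"tall",layer(P,(.468,-.058),.045,.064,.074))
cv2.imwrite("pics/c7.png",cv2.resize(s["color"][130:370,120:440,::-1],None,fx=2.5,fy=2.5,interpolation=2))
E
```

```text
clock: 23.18
ee_pos: [0.463, 0.2433, 0.228]
orientation: [-0.0, 3.14, 0.0]
wrist_force: [-3.2, -1.8, 10.2]
opening: 0.555
gripper_force: 63.0
clock: 23.8
ee_pos: [0.4627, 0.2432, 0.2267]
orientation: [0.0, -3.142, -0.0]
wrist_force: [-0.2, 0.1, 1.3]
opening: 0.998
gripper_force: 0.0
clock: 24.42
ee_pos: [0.4632, 0.2433, 0.36]
orientation: [-0.0, 3.138, 0.002]
wrist_force: [0.5, -0.6, -0.1]
opening: 0.998
gripper_force: 0.0
clock: 25.05
ee_pos: [0.6009, 0.0656, 0.3556]
orientation: [-0.003, -3.141, 0.0]
wrist_force: [0.4, 0.6, -0.4]
opening: 1.0
gripper_force: 0.0
clock: 25.42
ee_pos: [0.5986, 0.0683, 0.2936]
orientation: [0.0, -3.136, -0.001]
wrist_force: [0.4, 0.1, -0.7]
opening: 0.997
gripper_force: 0.0
[0.59857063 0.06827139 0.29361471]
cone top (205, array([0.4629, 0.246 , 0.0182, 0.113 ])) small (134, array([0.5995, 0.0703, 0.0179, 0.0491])) tall (62, array([ 0.4832, -0.0418,  0.0233,  0.0674]))
```

View pics/c7.png

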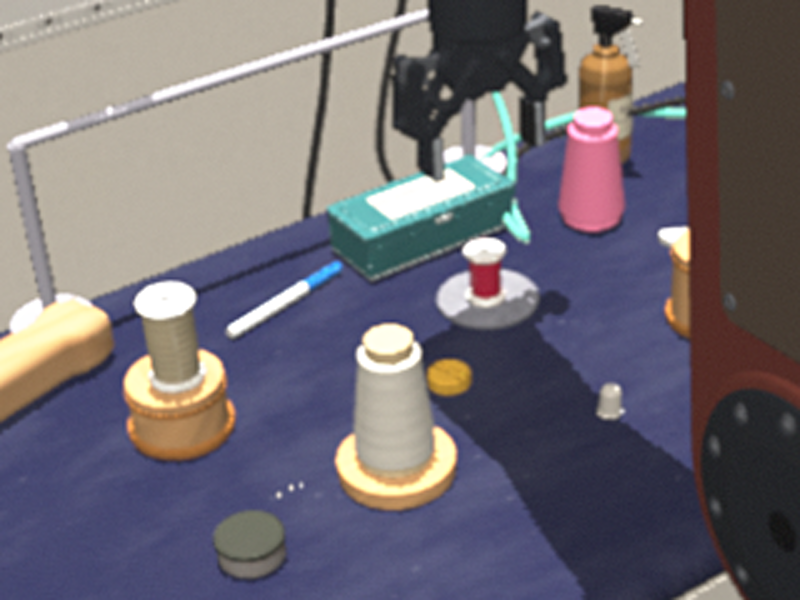

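The cone is upright and central on the low riser (crop 395,400) and the medium spool stands on the mid riser (172,330). The small spool on the mat (485,270) is under the gripper.

```bash
python3 -m inch '[{"tx":-1,"ty":0,"tz":25,"spin":0},{"tx":0,"ty":0,"tz":30,"spin":0},{"tx":0,"ty":0,"tz":28,"spin":0},{"tx":0,"ty":0,"tz":16,"spin":0},{"tx":0,"ty":0,"tz":5,"spin":0}]'
python3 -m inch '[{"tx":0,"ty":0,"tz":0,"spin":0},{"tx":0,"ty":0,"tz":0,"spin":0},{"tx":0,"ty":0,"tz":0,"spin":0},{"tx":0,"ty":0,"tz":0,"spin":0},{"tx":0,"ty":0,"tz":0,"spin":0}]' -
python3 -m inch '[{"tx":0,"ty":0,"tz":0,"spin":0},{"tx":0,"ty":0,"tz":0,"spin":0},{"tx":0,"ty":0,"tz":0,"spin":0},{"tx":0,"ty":0,"tz":0,"spin":0},{"tx":0,"ty":0,"tz":0,"spin":0}]' 1
```

```text
clock: 26.1
ee_pos: [0.6008, 0.0683, 0.1929]
orientation: [-0.001, 3.142, 0.0]
wrist_force: [-0.8, 0.1, 0.0]
opening: 1.001
gripper_force: 0.0
clock: 26.72
ee_pos: [0.6008, 0.0683, 0.1929]
orientation: [-0.0, 3.141, 0.0]
wrist_force: [-0.1, -0.8, -0.8]
opening: 1.0
gripper_force: 0.0
clock: 27.35
ee_pos: [0.6008, 0.0682, 0.1929]
orientation: [-0.0, 3.141, -0.0]
wrist_force: [-1.0, -1.3, 2.9]
opening: 0.32
gripper_force: 58.7
```

```bash
python3 -m inch '[{"tx":0,"ty":0,"tz":-10,"spin":0},{"tx":0,"ty":0,"tz":-35,"spin":0},{"tx":0,"ty":0,"tz":-45,"spin":0},{"tx":0,"ty":0,"tz":-35,"spin":0},{"tx":0,"ty":0,"tz":-10,"spin":0}]'
python3 -m inch '[{"tx":15,"ty":-15,"tz":0,"spin":0},{"tx":30,"ty":-30,"tz":0,"spin":0},{"tx":35,"ty":-35,"tz":0,"spin":0},{"tx":30,"ty":-30,"tz":0,"spin":0},{"tx":15,"ty":-13,"tz":0,"spin":0}]'
python3 -m inch '[{"tx":6,"ty":-6,"tz":0,"spin":0},{"tx":0,"ty":0,"tz":0,"spin":0},{"tx":0,"ty":0,"tz":0,"spin":0}]'
python3 - <<'E'
from h import *
print(r.state()["ee_pos"])
for n in("scene","top"):
    s,P=cloud(n); print("tall",layer(P,(.468,-.058),.045,.064,.074)); cv2.imwrite(f"pics/c8{n}.png",s["color"][:,:,::-1])
E
```

```text
clock: 27.98
ee_pos: [0.6013, 0.0683, 0.3309]
orientation: [-0.0, 3.137, -0.0]
wrist_force: [-0.4, 0.5, -1.0]
opening: 0.314
gripper_force: 58.9
clock: 28.6
ee_pos: [0.4743, -0.0558, 0.3267]
orientation: [-0.002, -3.14, -0.001]
wrist_force: [-0.4, -0.3, -0.6]
opening: 0.314
gripper_force: 59.0
clock: 28.98
ee_pos: [0.4701, -0.0604, 0.3275]
orientation: [0.001, -3.141, -0.001]
wrist_force: [-0.9, 0.7, 0.3]
opening: 0.316
gripper_force: 59.0
[ 0.47011127 -0.06035543  0.32746716]
tall None
tall (272, array([ 0.4686, -0.0625,  0.0322,  0.0684]))
```

View pics/c8scene.png

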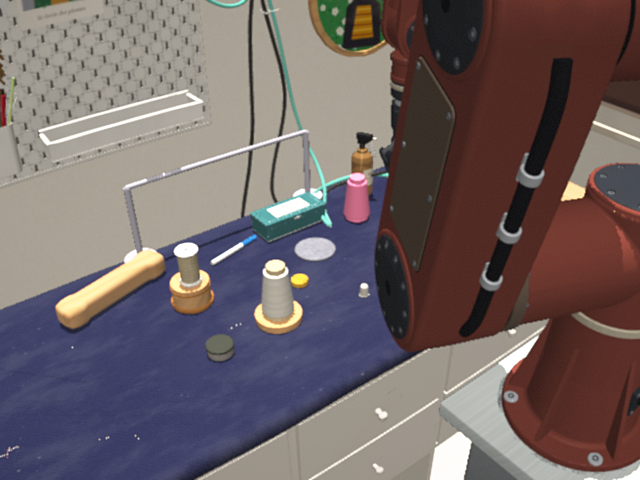

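The mat is now empty (scene 315,249), so the spool is in the grip; the arm hides the tall riser from this view. The top view puts the riser at (.4686,-.0625), within 3 mm of the gripper. Lowering it.

```bash
python3 -m inch '[{"tx":1,"ty":-1,"tz":15,"spin":0},{"tx":0,"ty":0,"tz":25,"spin":0},{"tx":0,"ty":0,"tz":15,"spin":0},{"tx":0,"ty":0,"tz":8,"spin":0},{"tx":0,"ty":0,"tz":2,"spin":0}]'
python3 -m inch '[{"tx":0,"ty":0,"tz":1,"spin":0},{"tx":0,"ty":0,"tz":1,"spin":0},{"tx":0,"ty":0,"tz":0,"spin":0}]'
```

```text
clock: 29.7
ee_pos: [0.4687, -0.0617, 0.2624]
orientation: [0.0, -3.141, -0.001]
wrist_force: [-0.3, -0.4, 0.3]
opening: 0.315
gripper_force: 59.0
clock: 30.08
ee_pos: [0.4689, -0.0618, 0.261]
orientation: [-0.0, 3.141, -0.0]
wrist_force: [0.9, 0.0, 0.7]
opening: 0.319
gripper_force: 59.0
```

```bash
python3 -m inch '[{"tx":0,"ty":0,"tz":2,"spin":0},{"tx":0,"ty":0,"tz":1,"spin":0},{"tx":0,"ty":0,"tz":0,"spin":0}]'
python3 -m inch '[{"tx":0,"ty":0,"tz":1,"spin":0},{"tx":0,"ty":0,"tz":0,"spin":0}]'
```

```text
clock: 30.45
ee_pos: [0.4687, -0.0618, 0.2576]
orientation: [0.0, -3.141, -0.0]
wrist_force: [1.5, 0.7, 0.0]
opening: 0.317
gripper_force: 59.0
clock: 30.7
ee_pos: [0.4688, -0.0618, 0.2569]
orientation: [-0.0, 3.141, -0.0]
wrist_force: [0.3, -0.6, 1.3]
opening: 0.32
gripper_force: 58.9
```

```bash
python3 -m inch '[{"tx":0,"ty":0,"tz":1,"spin":0},{"tx":0,"ty":0,"tz":0,"spin":0}]'
python3 -m inch '[{"tx":0,"ty":0,"tz":0,"spin":0},{"tx":0,"ty":0,"tz":0,"spin":0},{"tx":0,"ty":0,"tz":0,"spin":0},{"tx":0,"ty":0,"tz":0,"spin":0},{"tx":0,"ty":0,"tz":0,"spin":0}]' 0
python3 -m inch '[{"tx":0,"ty":0,"tz":-10,"spin":0},{"tx":0,"ty":0,"tz":-25,"spin":0},{"tx":0,"ty":0,"tz":-40,"spin":0},{"tx":0,"ty":0,"tz":-40,"spin":0},{"tx":0,"ty":0,"tz":-15,"spin":0}]'
python3 -m inch '[{"tx":0,"ty":30,"tz":0,"spin":0},{"tx":0,"ty":50,"tz":0,"spin":0},{"tx":0,"ty":50,"tz":0,"spin":0},{"tx":0,"ty":50,"tz":0,"spin":0},{"tx":0,"ty":20,"tz":0,"spin":0}]'
python3 -m inch '[{"tx":0,"ty":30,"tz":0,"spin":0},{"tx":0,"ty":50,"tz":0,"spin":0},{"tx":0,"ty":50,"tz":0,"spin":0},{"tx":0,"ty":50,"tz":0,"spin":0},{"tx":0,"ty":0,"tz":0,"spin":0}]'
python3 - <<'E'
from h import *
print(r.state()["ee_pos"])
for n in("scene","top"):
    s,P=cloud(n)
    for a in [("cone",(.462,.2445),.04,.108,.122),("med",(.602,.342),.035,.108,.122),("small",(.469,-.061),.03,.107,.122),("low",(.462,.2445),.055,.011,.0165),("mid",(.602,.342),.045,.043,.053),("tall",(.468,-.058),.045,.064,.074),
      ("wax",(.524,.153),.025,.007,.018),("thimble",(.422,.079),.02,.008,.03),("tin",(.446,.367),.035,.014,.03)]: print(n,a[0],layer(P,*a[1:]))
    cv2.imwrite(f"pics/c9{n}.png",s["color"][:,:,::-1])
E
```

```text
clock: 30.95
ee_pos: [0.469, -0.0619, 0.2568]
orientation: [-0.0, 3.14, -0.001]
wrist_force: [-1.2, 0.8, 8.7]
opening: 0.314
gripper_force: 59.2
clock: 31.58
ee_pos: [0.4687, -0.0618, 0.2556]
orientation: [0.0, -3.142, -0.0]
wrist_force: [0.2, -0.1, 0.3]
opening: 0.998
gripper_force: 0.0
clock: 32.2
ee_pos: [0.4691, -0.0619, 0.3888]
orientation: [-0.0, 3.138, -0.002]
wrist_force: [0.1, -1.1, -0.2]
opening: 1.001
gripper_force: 0.0
clock: 32.83
ee_pos: [0.4681, 0.1405, 0.3852]
orientation: [0.004, -3.141, -0.001]
wrist_force: [0.4, -0.4, 0.1]
opening: 1.0
gripper_force: 0.0
clock: 33.45
ee_pos: [0.4679, 0.3208, 0.3846]
orientation: [0.006, -3.14, 0.0]
wrist_force: [0.1, -0.7, 0.4]
opening: 0.997
gripper_force: 0.0
[0.46790603 0.3207975  0.38463627]
scene cone (208, array([0.4628, 0.2459, 0.0183, 0.1129]))
scene med (271, array([0.6   , 0.3432, 0.0216, 0.1133]))
scene small (143, array([ 0.4685, -0.0603,  0.0187,  0.1135]))
scene low (548, array([0.4616, 0.2466, 0.0431, 0.013 ]))
scene mid (447, array([0.6019, 0.3474, 0.0377, 0.0452]))
scene tall (362, array([ 0.469 , -0.0584,  0.0338,  0.0679]))
scene wax (151, array([0.5254, 0.1582, 0.0183, 0.0097]))
scene thimble (67, array([0.4236, 0.0838, 0.0098, 0.0174]))
scene tin (466, array([0.4474, 0.3692, 0.0264, 0.0186]))
top cone (205, array([0.4636, 0.2408, 0.0163, 0.1135]))
top med (347, array([0.6018, 0.3388, 0.0215, 0.1138]))
top small (219, array([ 0.4676, -0.0648,  0.0169,  0.1143]))
top low (463, array([0.4633, 0.2418, 0.0416, 0.0139]))
top mid (424, array([0.6039, 0.3405, 0.0363, 0.0462]))
top tall (473, array([ 0.4687, -0.0633,  0.0323,  0.0683]))
top wax (165, array([0.5266, 0.1533, 0.0165, 0.0102]))
top thimble (39, array([0.4238, 0.0794, 0.0075, 0.0198]))
top tin (96, array([0.4403, 0.36  , 0.02  , 0.0189]))
```

View pics/c9scene.png

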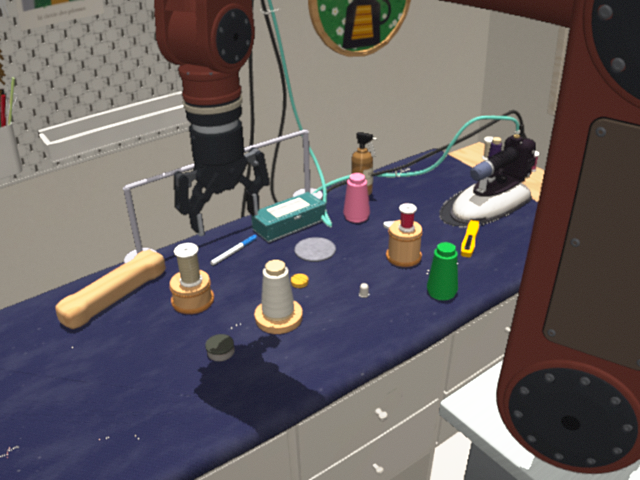

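All three threads stand upright on their own risers: cone at scene (278,290), medium spool at (188,265) and small spool at (406,217). Their tops are level at about 0.114 m and each is within a few mm of its riser's centre. The beeswax, thimble and tin haven't moved, and the gripper is clear, so I'm handing in.

```bash
python3 -c "
from cell import r
print(r.sign_off())"
```

```text
the job is handed in; nothing more can be done
None
```

The job is handed in at about 34 s of the 96 s allowed: the cone is on the low riser, the medium spool on the medium one and the small spool on the tall one, each upright and within about 5 mm of centre, with the beeswax, thimble and tin left where they were; the sign-off gave no verdict.

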